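# Roll a conveyor roller up its track with a paddle and bolt it in

## Task

Slide the red-knobbed bolt fully open, then pick up the paddle from its black mat and with its blade gently roll the orange roller up the track, over the crest and into the nest against the blue end wall; do not touch the roller with the gripper, lift it off the track or send it shooting ahead. Then stand the paddle back in the middle of its mat, lined up with the mat as it was, let go, and finally slide the bolt fully shut behind the roller. Leave the other things on the table where they are.

Things in the scene. Friction and masses are not known exactly. Their poses are not given: they have to be found in the camera images.
- track: Roller track, 280 x 118 mm, fixed. Origin: centre of its underside on the table; x points uphill, z up. Blue side walls 42 mm high, inner gap y -53 to +53 mm. The aluminium floor rises from z 12 mm at x = -115 mm to z 27.7 mm at the crest, x = 85 mm. A yellow lip (x -125 to -115 mm, top z 17 mm) stops the roller at the low end. Base plate ends at x = -140 and 140 mm.
- nest (a point): Middle of the rubber nest floor at the track's high end, in the track's axes: a flat pocket 40 mm long (track x 85 to 125 mm) at z 24.7 mm, 3 mm below the crest, closed by a blue end wall 58 mm high. The roller seated there has its axis 20 to 24 mm above this point and at track x 97 to 103 mm.
- roller: Orange plastic conveyor roller with dark ends, diameter 44 mm, 100 mm long, about 0.35 kg. Origin at its centre; its y axis is the roller axis and lies across the track; x and z turn as it rolls. It starts against the yellow lip, its axis at track x = -102 mm, z = 35 mm. It rolls freely; let go on the slope it rolls back down to the lip.
- paddle: Pusher, 0.15 kg, standing on blade and foot. Origin on the underside below mid-handle. Square wooden handle 22 x 22 mm along x from -63 to 57 mm, centre 40 mm up: grip it across y, over the origin. Upright blade at +x: 80 mm wide, z 0 to 55 mm, green pushing face at x = 66 mm, back at 58 mm, with a 34 mm wide ferrule from x = 48 mm. Foot 30 mm wide at x -68 to -60 mm.
- mat: Black rubber mat, 170 x 100 x 3 mm, fixed, where the paddle stands; origin at the centre of its underside on the table, x along its long side. The paddle starts near its middle with its x axis along the mat's (within 0.15 rad).
- bolt (a joint): Slide of the steel bolt that bars the track just before the nest, in m: 0 = fully shut (its 14 mm wide bar reaches 35 mm into the track), 0.045 = fully open (clear of the track). Opens towards the track's -y. Stays where left; friction about 1.5 N. Its bed stands outside the wall at track x 50 to 84 mm, out to y = -144 mm, up to 55 mm high.
- bolt_knob (a point): Grip point on the bolt's upright red knob (diameter 20 mm, red from 22 mm below to 14 mm above this point, top 92 mm above the table). Moves with the bolt: track x 67 mm, z 78 mm, y -81 mm when shut, -126 mm when open. Pinch it from above along the track's x.
- tape_measure: Yellow tape measure, 70 x 82 x 32 mm; a bystander, origin under its centre.
- angle_coupon: Piece of steel angle, 30 x 90 x 34 mm; a bystander, origin under its centre.
- tape_roll: Roll of tan tape, diameter 101 mm, 24 mm high; a bystander, origin under its centre.
Not all that is in view belongs to the job. What is meant by the paddle is not pink, and is the larger of those in its own colour.

How it is judged (in metres and radians):
On the way, in this order (a step that is already met when the one before it is completed fails the run):
1. the bolt is slid fully open (within 5 mm) (value of joint bolt above 0.04 m), for 0.2 s.
2. the paddle is picked up off its mat (height (world z) of paddle above 0.02 m and contact force between the fingers and paddle above 0.5 N), for 0.2 s.
3. the roller rolls up the middle of the track, pushed by the paddle held in the gripper (x of roller in the frame of track between -0.07 and 0.075 m and angular speed of roller above 0.15 rad/s and contact force between paddle and roller above 0.01 N and contact force between the fingers and paddle above 0.5 N), for 0.1 s.
4. the roller has come to rest in the nest (x of roller in the frame of track between 0.092 and 0.11 m and z of roller in the frame of track between 0.042 and 0.051 m and linear speed of roller below 0.03 m/s and angular speed of roller below 1 rad/s), for 0.2 s.
5. the paddle stands in the middle of its mat again (origin within 45 mm of the mat's centre, upright, handle within 0.5 rad of the mat's long side), let go (horizontal distance between paddle and mat below 0.045 m and height (world z) of paddle below 0.01 m and angle between paddle's own z axis and vertical below 0.12 rad and angle between the x axis of paddle and the x axis of mat, either way round below 0.5 rad and contact force between the fingers and paddle below 0.2 N), for 0.2 s.
At the end, for the whole second after the job is handed in: Roller at rest in the nest (axis at track x 92-110 mm, z 42-51 mm); bolt shut to within 5 mm; paddle released, at rest on its mat, upright within 0.12 rad, origin within 45 mm of the mat's centre, handle within 0.5 rad of the mat's long side (all of step 4 and all of step 5 and linear speed of paddle below 0.03 m/s and value of joint bolt below 0.005 m); the robot touches nothing.
It fails at once if the gripper or arm touches the roller (contact force between any of the fingers, the arm and roller above 0.3 N).
It fails at once if the roller shoots ahead (faster than 0.4 m/s) (linear speed of roller above 0.4 m/s).
It fails at once if the paddle presses on the roller with more than 15 N (contact force between paddle and roller above 15 N).
It fails at once if the roller leaves the track (z of roller in the frame of track above 0.065 m or x of roller in the frame of track below -0.115 m).
It fails at once if a bystander is shifted by more than 30 mm (distance of any of tape_measure, angle_coupon, tape_roll from where it was at the start of the episode above 0.03 m).
It also fails if it takes over 70 s, if anything falls off the work surface, if the arm or the gripper's body presses on something with over 40 N, if the wrist force passes 120 N, or if a joint passes its speed limit or range.

## Robot

A 6-joint arm with a two-finger parallel gripper is mounted at the origin on the work surface; the furniture and walls round the work are solid. World frame = base frame: x ahead of the robot, y to its left, z up, the work surface at z = 0. Lengths are in m, angles in degrees, forces in N, time in s.
With the tool pointing down it reaches from about 0.4 to 0.825 m from the base axis. Payload 7 kg.
Tool frame: the origin (TCP) lies on the centre line of the jaws, within the pads' length; the fingertips stand 19 mm ahead of it and the grasp point (between the pads) is the TCP (r.tip_extent is the distance from the TCP to the fingertips, in m); z points along the fingers, y is the line along which they close (so a half turn about z gives the same grasp; the last joint's range is limited). The gripper opens to 88 mm and grips with 3 to 60 N. Pads are 19 mm wide; open, the fingers measure 130 mm over their backs; the gripper's body (78 mm by 193 mm) begins 47 mm behind the grasp point.
Start: joints at [-55.915, 20.546, 0.682, 0, -70.136, -16.507], TCP at [0.204, -0.643, 0.246] pointing down, gripper open.
Joint ranges: [-176.03, 176.03], [-82.01, 121.73], [-58.28, 71.71], [-173.87, 95.51], [-174.79, -0.11], [-173.66, 173.66]. Speed limits (degrees/s): [136.94, 136.94, 172.46, 180, 180, 180].

## Interface

Orientations are given as [roll, pitch, yaw] about the fixed x, y, z axes, in that order (R = Rz(yaw) Ry(pitch) Rx(roll)).
In Python, from plant import r gives the robot as it stands. The module is installed in compiled form; this text tells all that it offers.
- The arm moves only by the tool jog_arm, never from a script. Its argument "deltas" is a list that holds one entry, the list of rows, each a list of 5 numbers: the opening, from -1 (shut) to 1 (fully open), then the shift along the world's x, y, z in cm, then the turn about the world's z in rad. In form: [[[claw, dx, dy, dz, turn], ...]]. A call has 1 to 8 rows; each row shifts and turns the commanded pose from where the row before left it; what a row does not reach is not made up. A row lasts 1/8 s, in which the tool goes at most 62.5 mm and 10.7 degrees, less where a joint would pass 70% of its speed; a pose out of reach is approached as far as the arm can. A call with a gripper value outside its range is refused whole. The fingers move at their own pace and stop on an object; "force" is the grip in N (left out, the last holds). Time passes only in rows, so rows that do not move let the fingers close. It gives the time, the measured TCP pose, the force, the opening and the grip force at its end, in the units of the state.
- r.get_state(): the state, without advancing time (a new reading comes with each control period).
- r.capture(name): name is "scene" or "top"; returns the picture (420x560x3 uint8, blue, green, red); there is no depth.
- r.camera_info(name): a dict with "fx", "fy", "cx", "cy" (pixels), "k1" (the pictures are not rectified: a ray, as slopes to the right and down, at radius r is drawn at 1 + k1 r^2 times it, then the intrinsics apply), "view" (4x4, takes a point from world to camera coordinates). Camera axes: x right, y up, looking along -z (the intrinsics and any distortion apply to the point x, -y, -z); pixel columns grow to the right and rows downward; lengths in m; the calibration is good to about 2 mm. A picture is of the moment at which its call begins. camera_info takes no time and is no camera call.
- r.close_job(): hands the job in; it is judged then, once.
The state is a dict: "time_s": time; "joints": joint angles; "qd": joint speeds; "joint_torque": joint torques, N m; "tcp_pos": TCP position; "eef_rot": TCP orientation; "contact_force": force on the tool from outside, world axes, zero at the start; "moment": the same for the moment, N m; "gripper_width": finger opening in m; "gripper_force": force on a finger pad.
Only numpy, scipy, OpenCV 4.12 (cv2) and the standard library are available. Lean on these libraries where they do the work, as an engineer would, in place of code of your own. Each camera call takes 0.05 s, during which the arm holds its last target. There are 200 camera calls.

## Working session

There is one attempt and no reset: what is moved stays moved. The work goes in short steps, Python scripts to look and compute and a tool call to move; the robot and the scene stay as the last step left them, time stands still between calls to the robot, and variables do not carry over. Pictures are saved under pics/ and viewed, at most 11 in all, crops included, and the job is handed in when it is done.

Besides the shell and the picture viewer there is one more tool, called after "Call:" as name(argument=value, ...) on one line, values as JSON. jog_arm: Moves the arm, as the interface text tells. Its arguments: {"type":"object","properties":{"deltas":{"type":"array"},"force":{"type":"number"}},"required":["deltas"]}

```bash
mkdir -p pics; python3 - <<'E'
from plant import r
import cv2,numpy as np
for n in("scene","top"):
    cv2.imwrite(f"pics/{n}0.png",r.capture(n)); c=r.camera_info(n); print(n,{k:(np.round(v,4).tolist()) for k,v in c.items()})
print(r.get_state())
E
```

```text
scene {'fx': 407.5814, 'fy': 407.5814, 'cx': 284.0041, 'cy': 204.6968, 'k1': 0.0421, 'view': [[-0.6141, -0.7892, 0.0038, 0.3845], [0.4446, -0.342, 0.8278, -0.1367], [-0.652, 0.5101, 0.5609, -0.951], [0.0, 0.0, 0.0, 1.0]]}
top {'fx': 425.5334, 'fy': 425.5334, 'cx': 282.4623, 'cy': 207.8355, 'k1': 0.0428, 'view': [[0.0089, -0.9998, -0.0162, 0.2207], [0.9878, 0.0063, 0.1554, -0.3638], [-0.1552, -0.0173, 0.9877, -1.2809], [0.0, 0.0, 0.0, 1.0]]}
{'time_s': 0.1, 'joints': array([-5.59141741e+01,  2.05873814e+01,  6.40639660e-01, -1.57661666e-02,
       -7.01367839e+01, -1.65060719e+01]), 'qd': array([ 0.08080306, -0.06229186,  0.10297307,  0.04103112,  0.04878905,
       -0.0304453 ]), 'joint_torque': array([-3.30437193e-03, -5.84164846e+01,  2.93751007e+01,  7.01554030e+00,
        1.02297618e-02, -6.46623994e-05]), 'tcp_pos': array([ 0.20371225, -0.64311101,  0.24473427]), 'eef_rot': array([ 1.79915705e+02, -9.52163542e-03, -1.62425607e+02]), 'contact_force': array([ 0.03779495,  0.20730164, -0.44751288]), 'moment': array([-0.04030333,  0.01114168,  0.0665472 ]), 'gripper_force': 0.0, 'gripper_width': 0.0879816269985175}
```

View pics/scene0.png

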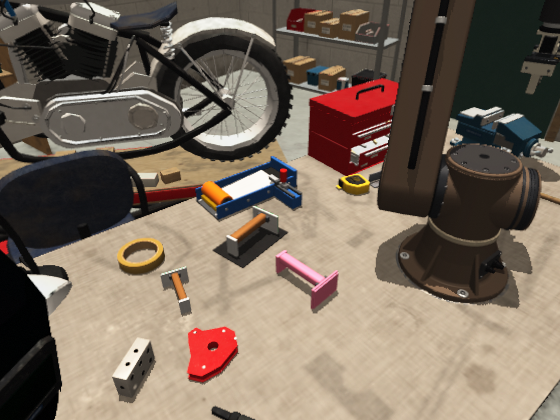

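View pics/top0.png

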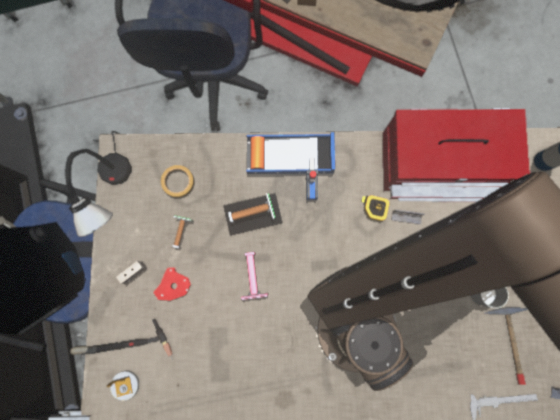

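Scene: roller track at top-view (290,153), orange roller at its left end (257,153), bolt knob red at (312,165), bed down to (312,198). In the scene view the track is at (250,188) and the knob at (283,173).
Could be taken for the paddle: the wooden one on the mat, top (252,210) / scene (252,232); the small wooden one, top (180,232) / scene (178,287); the pink one, top (255,277) / scene (307,275). I choose the larger wooden one on the black mat and check it in a close crop.

```bash
cat > h.py <<'E'
import numpy as np,cv2
from plant import r
I={n:r.camera_info(n) for n in("scene","top")}
def ray(n,u,v):
    c=I[n]; d=np.array([(u-c["cx"])/c["fx"],(v-c["cy"])/c["fy"]]); s=d.copy()
    for _ in range(20): s=d/(1+c["k1"]*(s@s))
    V=np.array(c["view"]); R=V[:3,:3]; o=-R.T@V[:3,3]; w=R.T@np.array([s[0],-s[1],-1]); return o,w/np.linalg.norm(w)
def onz(n,p,z):
    o,w=ray(n,*p); return o+w*(z-o[2])/w[2]
def tri(ps,pt):
    A=np.zeros((3,3));b=np.zeros(3);L=[]
    for n,p in(("scene",ps),("top",pt)):
        o,w=ray(n,*p);P=np.eye(3)-np.outer(w,w);A+=P;b+=P@o;L.append((o,P))
    x=np.linalg.solve(A,b); return x,[np.linalg.norm(P@(x-o)) for o,P in L]
def proj(n,X):
    c=I[n];V=np.array(c["view"]);q=V[:3,:3]@X+V[:3,3];s=np.array([q[0],-q[1]])/-q[2];s=s*(1+c["k1"]*(s@s))
    return np.array([s[0]*c["fx"]+c["cx"],s[1]*c["fy"]+c["cy"]])
def mask(im,lo,hi,box):
    hsv=cv2.cvtColor(im,cv2.COLOR_BGR2HSV);m=cv2.inRange(hsv,np.array(lo),np.array(hi))
    k=np.zeros_like(m);x0,y0,x1,y1=box;k[y0:y1,x0:x1]=m[y0:y1,x0:x1];return k
E
python3 - <<'E'
import cv2,numpy as np
t=cv2.imread("pics/top0.png");s=cv2.imread("pics/scene0.png")
a=cv2.resize(t[125:241,220:345],None,fx=5,fy=5,interpolation=cv2.INTER_CUBIC)[:, :]
b=cv2.resize(s[155:270,190:310],None,fx=5,fy=5,interpolation=cv2.INTER_CUBIC)
cv2.imwrite("pics/ct.png",a);cv2.imwrite("pics/cs.png",b)
E
```

```text
(no output)
```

View pics/ct.png

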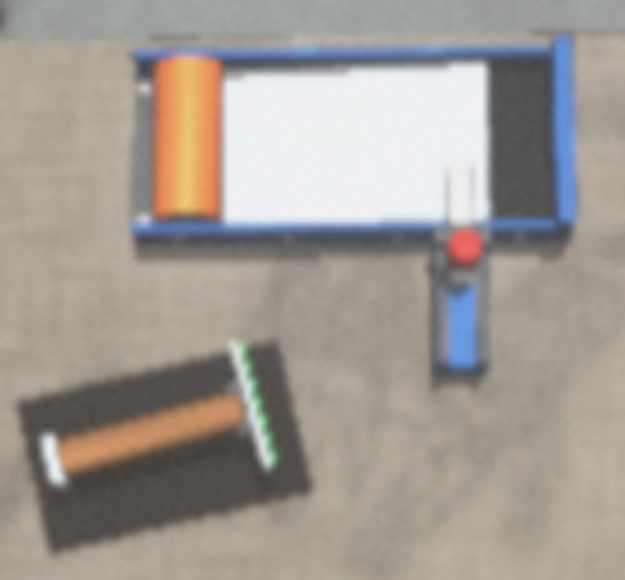

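View pics/cs.png

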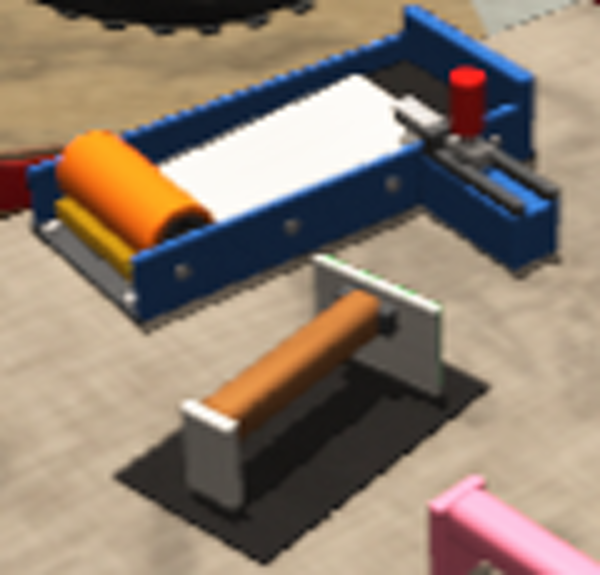

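Crops: the choice is confirmed: a brown handle with a blade (green face towards top-crop (265,400), i.e. right, world -y) and a small foot at (53,460). The knob's red top is at top-crop (463,247) / scene-crop (468,76); mat corners are at top-crop (20,402),(277,342),(312,490),(52,551).

```bash
python3 - <<'E'
from h import *
np.set_printoptions(precision=4,suppress=True)
T=lambda x,y:((x+.5)/5-.5+220,(y+.5)/5-.5+125)
S=lambda x,y:((x+.5)/5-.5+190,(y+.5)/5-.5+155)
def p(n,s,t): x,e=tri(S(*s),T(*t)); print(n,x,np.round(e,4)); return x
p("knobtop",(468,76),(463,245))
p("bladeL",(318,258),(237,343)); p("bladeR",(441,308),(272,465))
p("foot ends",(185,403),(47,436));p("",(239,428),(60,484))
p("wall near-left",(136,258),(135,226)); p("wall far-left",(30,170),(135,53))
p("endwall far top",(408,8),(562,38)); p("endwall near top",(530,77),(566,221))
mt=np.array([onz("top",T(*q),.003) for q in((20,402),(277,342),(312,490),(52,551))])
ms=np.array([onz("scene",S(*q),.003) for q in((115,477),(265,563),(490,385))])
print("mat top",mt,mt.mean(0),np.linalg.norm(np.diff(mt,axis=0),axis=1)); print("mat scene",ms)
p("mat h",(115,477),(20,402));p("",(265,563),(52,551));p("",(490,385),(312,490))
# handle & roller & knob via masks
t=cv2.imread("pics/top0.png");s=cv2.imread("pics/scene0.png")
for nm,lo,hi,bt,bs in(("handle",(5,90,60),(18,255,255),(222,195,272,225),(225,205,275,250)),("roller",(5,170,120),(20,255,255),(240,130,270,175),(195,175,235,208))):
    c=[]
    for n,im,b in(("scene",s,bs),("top",t,bt)):
        m=mask(im,lo,hi,b); rc=cv2.minAreaRect(cv2.findNonZero(m)); c.append(rc[0]); print(nm,n,rc,cv2.countNonZero(m))
    print(tri(*c), onz("top",c[1],.054))
E
```

```text
knobtop [0.4558 0.1353 0.0927] [0.0003 0.0003]
bladeL [0.4038 0.2715 0.0555] [0.0014 0.0014]
bladeR [0.329  0.2492 0.0569] [0.0014 0.0014]
foot ends [0.3462 0.3859 0.0525] [0.0013 0.0013]
 [0.3164 0.3764 0.0522] [0.0003 0.0003]
wall near-left [0.4795 0.3362 0.0415] [0.0009 0.0009]
wall far-left [0.591  0.3388 0.0417] [0.0011 0.0011]
endwall far top [0.5963 0.0727 0.0572] [0.001 0.001]
endwall near top [0.4791 0.071  0.0597] [0.0005 0.0005]
mat top [[0.3743 0.4097 0.003 ]
 [0.4138 0.248  0.003 ]
 [0.3196 0.225  0.003 ]
 [0.2802 0.3868 0.003 ]] [0.347  0.3173 0.003 ] [0.1665 0.0969 0.1666]
mat scene [[0.3746 0.4134 0.003 ]
 [0.2799 0.3893 0.003 ]
 [0.3208 0.2259 0.003 ]]
mat h [0.3756 0.4113 0.001 ] [0.0016 0.0016]
 [0.281  0.3877 0.0012] [0.0009 0.0009]
 [0.3201 0.2255 0.0031] [0.0007 0.0007]
handle scene ((249.05404663085938, 226.67567443847656), (10.229792594909668, 40.68667221069336), 54.46232223510742) 338
handle top ((249.7307586669922, 211.34616088867188), (7.542697906494141, 36.66101837158203), 74.74488067626953) 266
(array([0.3483, 0.3229, 0.0471]), [np.float64(0.00047135594665918205), np.float64(0.00047135594665915007)]) [0.347  0.3219 0.054 ]
roller scene ((213.11605834960938, 194.20443725585938), (28.839811325073242, 19.028329849243164), 41.987213134765625) 380Traceback (most recent call last):
  File "<stdin>", line 20, in <module>
cv2.error: OpenCV(4.12.0) /io/opencv/modules/imgproc/src/convhull.cpp:143: error: (-215:Assertion failed) total >= 0 && (depth == CV_32F || depth == CV_32S) in function 'convexHull'
```

```bash
python3 - <<'E'
from h import *
np.set_printoptions(precision=4,suppress=True)
T=lambda x,y:((x+.5)/5-.5+220,(y+.5)/5-.5+125)
S=lambda x,y:((x+.5)/5-.5+190,(y+.5)/5-.5+155)
print("toolbox farleft",tri((310,98),(397,110)),tri((351,121),(391,183)))
print("crest",onz("top",T(489,64),.0277),onz("top",T(489,216),.0277))
print("roller ends y",[onz("top",T(*q),.035)for q in((154,137),(222,137))], [onz("top",T(*q),.05)for q in((188,56),(188,216))])
print("wall inner/outer near",onz("top",T(135,232),.042),onz("top",T(430,226),.042),onz("top",T(135,52),.042),onz("top",T(540,46),.042))
print("bed end",onz("top",T(462,370),.055))
E
cat > crop.py <<'E'
import sys
from h import *
n,x0,y0,x1,y1,out=sys.argv[1],*map(int,sys.argv[2:6]),sys.argv[6]
im=r.capture(n);cv2.imwrite("pics/raw_"+out,im);cv2.imwrite("pics/"+out,cv2.resize(im[y0:y1,x0:x1],None,fx=5,fy=5,interpolation=cv2.INTER_CUBIC))
E
```

```text
toolbox farleft (array([ 0.609 , -0.0903,  0.204 ]), [np.float64(0.001135336556267064), np.float64(0.001135336556267091)]) (array([ 0.4068, -0.0684,  0.1999]), [np.float64(0.0026961016516793826), np.float64(0.002696101651679277)])
crest [0.5886 0.1151 0.0277] [0.4899 0.1154 0.0277]
roller ends y [array([0.5379, 0.3255, 0.035 ]), array([0.5381, 0.2828, 0.035 ])] [array([0.5857, 0.3038, 0.05  ]), array([0.4834, 0.3021, 0.05  ])]
wall inner/outer near [0.4751 0.3354 0.042 ] [0.4798 0.1527 0.042 ] [0.5908 0.3378 0.042 ] [0.5956 0.0841 0.042 ]
bed end [0.3871 0.1338 0.055 ]
```

Call:
jog_arm(deltas=[[[1,2,4.5,2.5,-0.036],[1,2.4,4.9,2,-0.036],[1,2.6,5,1.5,-0.036],[1,2.6,5,0,-0.036],[1,2.6,5,0,-0.036],[1,2.6,5,0,-0.036],[1,2.6,5,0,-0.036],[1,2.2,5,0,-0.036]]])

```text
time_s: 1.1
tcp_pos: [0.4003, -0.2477, 0.3054]
eef_rot: [180.0, -0.0, -179.0]
contact_force: [1.3, -0.2, -0.2]
gripper_width: 0.0875
gripper_force: 0.0
```

Call:
jog_arm(deltas=[[[0.2,0.8,5.5,0,0],[0.2,0.8,5.5,0,0],[0.2,0.8,5.5,0,0],[0.2,0.8,5.5,0,0],[0.2,0.8,5.5,-1,0],[0.2,0.8,5.5,-2,0],[0.2,0.75,5.3,-2,0],[0.2,0,0,-4,0]]])

```text
time_s: 2.1
tcp_pos: [0.4564, 0.1371, 0.2155]
eef_rot: [179.9, 0.1, -178.7]
contact_force: [0.5, 0.6, -0.3]
gripper_width: 0.0525
gripper_force: 0.0
```

Call:
jog_arm(deltas=[[[0.2,0,0,-5,0],[0.2,0,0,-4,0],[0.2,0,0,-3,0],[0.2,0,0,-1.5,0]]])

```text
time_s: 2.6
tcp_pos: [0.4543, 0.1328, 0.0787]
eef_rot: [-179.9, -0.1, -178.9]
contact_force: [0.2, 0.9, -0.2]
gripper_width: 0.0523
gripper_force: 0.0
```

Call:
jog_arm(deltas=[[[-1,0,0,0,0],[-1,0,0,0,0],[-1,0,0,0,0],[-1,-1,0,0,0],[-1,-1.2,0,0,0],[-1,-1.2,0,0,0],[-1,-1.2,0,0,0],[-1,0,0,0,0]]], force=15)

```text
time_s: 3.6
tcp_pos: [0.4078, 0.133, 0.0812]
eef_rot: [-180.0, -0.0, -178.9]
contact_force: [-1.3, -3.3, 7.7]
gripper_width: 0.0199
gripper_force: 15.0
```

Call:
jog_arm(deltas=[[[-1,-0.2,0,0,0],[-1,0,0,0,0],[-1,0,0,0,0],[0.2,0,0,0,0],[0.2,0,0,0,0],[0.2,0,0,0,0],[0.2,0,0,3,0],[0.2,0,0,6,0]]])

```text
time_s: 4.6
tcp_pos: [0.4059, 0.1326, 0.1697]
eef_rot: [-179.8, -0.3, -178.9]
contact_force: [2.1, 1.2, 0.1]
gripper_width: 0.0521
gripper_force: 0.0
```

Call:
jog_arm(deltas=[[[0.2,-1,3,3,0.18],[0.2,-1,4,2,0.18],[0.2,-1,4,0,0.18],[0.2,-1,4,0,0.18],[0.2,0,0,0,0.18]]])

```text
time_s: 5.22
tcp_pos: [0.3667, 0.2858, 0.2203]
eef_rot: [180.0, -0.0, -126.9]
contact_force: [-0.4, -1.4, -0.6]
gripper_width: 0.053
gripper_force: 0.0
```

```bash
python3 crop.py scene 190 150 310 270 s1.png; python3 - <<'E'
from h import *
s=r.get_state();print(s["tcp_pos"],s["eef_rot"])
im=cv2.imread("pics/raw_s1.png")
m=mask(im,(0,150,90),(4,255,255),(265,160,310,205))|mask(im,(175,150,90),(179,255,255),(265,160,310,205))
pts=cv2.findNonZero(m); x,y,w,h=cv2.boundingRect(pts);print(x,y,w,h, onz("scene",(x+w/2-.5,y+2),.092))
E
```

```text
[0.36669871 0.28471763 0.22016517] [ 1.79993399e+02 -3.77812932e-02 -1.26391554e+02]
289 174 8 15 [0.41481074 0.13576857 0.092     ]
```

View pics/s1.png

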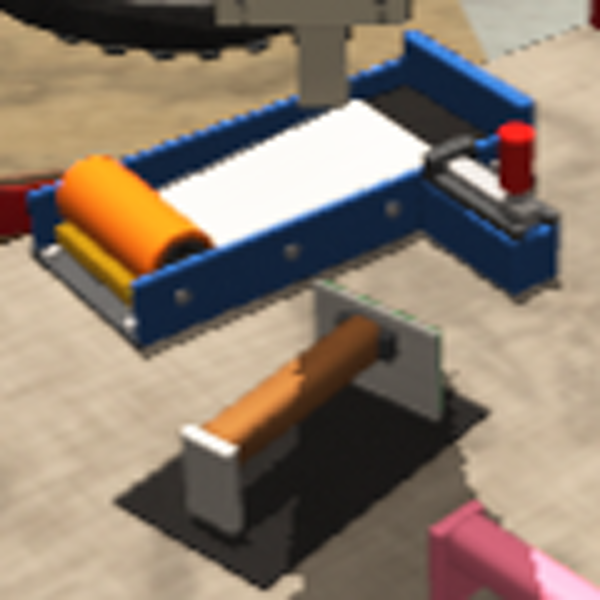

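```bash
python3 - <<'E'
from h import *
a=onz("scene",((468.5)/5-.5+190,(76.5)/5-.5+155),.092);b=onz("scene",((517.5)/5-.5+190,(131.5)/5-.5+150),.092);print(a,b,b-a)
# same edge method on both pics: bounding boxes
for f in("scene0","raw_s1"):
    im=cv2.imread(f"pics/{f}.png");m=mask(im,(0,150,90),(4,255,255),(265,160,310,205))|mask(im,(175,150,90),(179,255,255),(265,160,310,205))
    x,y,w,h=cv2.boundingRect(m);M=cv2.moments(m,True);c=(M['m10']/M['m00'],M['m01']/M['m00']);print(x,y,w,h,onz("scene",c,.075))
E
```

```text
[0.45707061 0.13476501 0.092     ] [0.4148244  0.13402253 0.092     ] [-0.04224621 -0.00074248  0.        ]
280 168 7 14 [0.46352388 0.13062854 0.075     ]
289 174 8 15 [0.41833104 0.1311539  0.075     ]
```

Call:
jog_arm(deltas=[[[0.4,-0.5,1,0,0.17],[0.4,-0.5,1,0,0.17],[0.4,-0.5,1,0,0.17],[0.4,-0.2,0.6,-2,0.17],[0.4,0,0,-2,0.17],[0.4,0,0,-2,0.08],[0.4,0,0,0,0]]])

```text
time_s: 6.15
tcp_pos: [0.3498, 0.3183, 0.1593]
eef_rot: [179.9, -0.1, -74.3]
contact_force: [0.2, -0.1, 0.7]
gripper_width: 0.0615
gripper_force: 0.0
```

```bash
python3 crop.py scene 190 150 310 270 s2.png;python3 -c "
from plant import r
s=r.get_state();print(s['time_s'],s['tcp_pos'],s['eef_rot'])"
```

```text
6.2 [0.35027469 0.31902286 0.16035147] [ 1.79948280e+02 -6.85005442e-02 -7.42985603e+01]
```

View pics/s2.png

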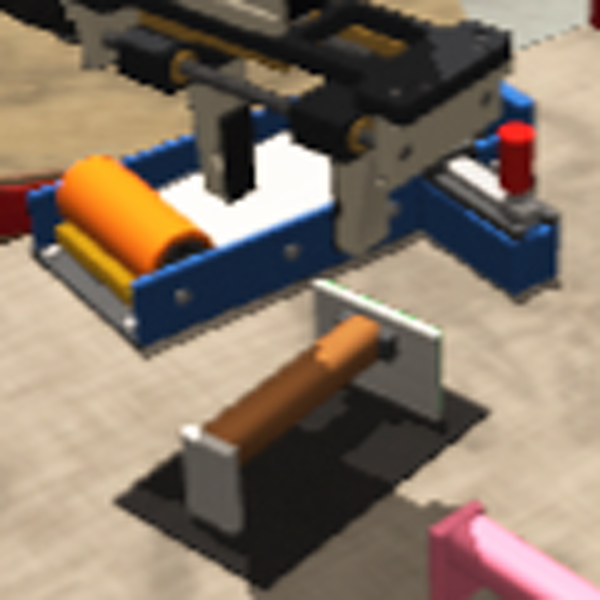

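The picture shows the jaws (finger pads near crop (235,165) and (360,230)) straddling the handle line; the paddle is unmoved and the bolt open (knob at (517,155)).

Call:
jog_arm(deltas=[[[0.4,0,0,-3,0.01],[0.4,0,0,-3,0],[0.4,0,0,-3,0],[0.4,0,0,-2.2,0],[0.4,0,0,-0.5,0],[0.4,0,0,0,0],[-1,0,0,0,0],[-1,0,0,0,0]]], force=25)

```text
time_s: 7.2
tcp_pos: [0.3506, 0.3201, 0.0444]
eef_rot: [-179.9, 0.1, -73.5]
contact_force: [1.2, 0.6, 0.2]
gripper_width: 0.0468
gripper_force: 0.0
```

Call:
jog_arm(deltas=[[[-1,0,0,0,0],[-1,0,0,0,0],[-1,0,0,0,0],[-1,0,0,0,0]]])

```text
time_s: 7.7
tcp_pos: [0.3504, 0.3197, 0.0437]
eef_rot: [-180.0, 0.0, -73.5]
contact_force: [-0.5, -0.1, 2.1]
gripper_width: 0.0216
gripper_force: 25.0
```

Call:
jog_arm(deltas=[[[-1,0,0,1.5,0],[-1,0,0,2.5,0],[-1,0,0,3,0],[-1,2,1,2,-0.05],[-1,4,2,0,-0.06],[-1,4,2,0,-0.06],[-1,4,2,0,-0.06],[-1,3,1,0,-0.04]]])

```text
time_s: 8.7
tcp_pos: [0.5216, 0.4001, 0.1325]
eef_rot: [180.0, -0.0, -89.1]
contact_force: [0.2, 1.1, -1.1]
gripper_width: 0.0214
gripper_force: 25.0
```

Call:
jog_arm(deltas=[[[-1,1.2,0.1,0,0],[-1,0,0,-1,0],[-1,0,0,-2,0],[-1,0,0,-1,0],[-1,0,0,0,0]]])

```text
time_s: 9.32
tcp_pos: [0.5313, 0.4, 0.0927]
eef_rot: [179.9, -0.1, -88.9]
contact_force: [-0.3, -0.3, -1.2]
gripper_width: 0.022
gripper_force: 25.0
```

```bash
python3 crop.py scene 160 140 290 250 s3.png;python3 -c "
from plant import r
s=r.get_state();print(s['time_s'],s['tcp_pos'],s['eef_rot'],s['gripper_width'])"
```

```text
9.375 [0.53181297 0.40042437 0.09360854] [ 1.79984820e+02 -2.61469095e-02 -8.89319326e+01] 0.02209991275822288
```

View pics/s3.png

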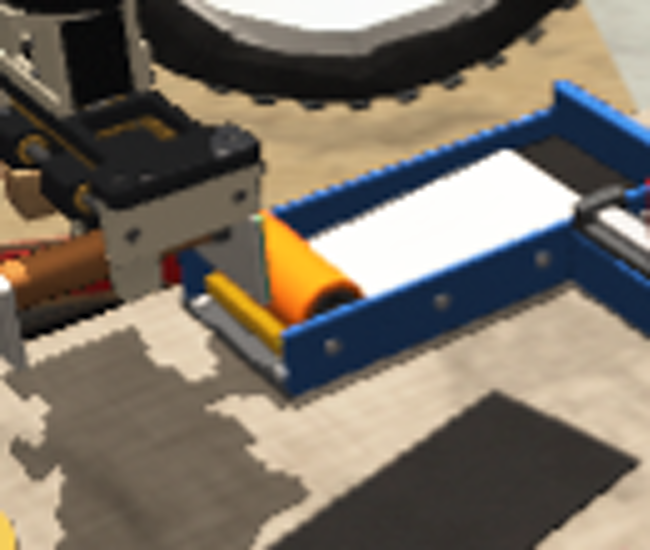

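```bash
python3 - <<'E'
from h import *
R=lambda X:np.round((proj("scene",np.array(X))-[160,140]+.5)*5-.5)
z=.0936-.041
print("near bottom/top, face",R([.491,.3345,z]),R([.491,.3345,z+.055]),"far top",R([.571,.333,z+.055]))
print("wall near-left top",R([.5363-.0025-.059,.2025+.135,.042]), "wall far", R([.5363-.0025+.059,.2025+.135,.042]))
E
```

```text
near bottom/top, face [277. 305.] [268. 215.] far top [195. 153.]
wall near-left top [290. 337.] wall far [182. 243.]
```

The picture shows the blade (near edge crop (262,215)-(267,303)) just behind the lip and roller, between the walls (near wall end (282,332)). It agrees with the prediction, so I descend and push.

Call:
jog_arm(deltas=[[[-1,0,0,-1,0],[-1,0,0,-1,0],[-1,0,0,-0.8,0],[-1,0,0,0,0],[-1,0,-0.3,0,0],[-1,0,-0.4,0,0],[-1,0,-0.4,0,0],[-1,0,0,0,0]]])

```text
time_s: 10.38
tcp_pos: [0.5324, 0.3892, 0.0659]
eef_rot: [-180.0, 0.0, -89.0]
contact_force: [0.6, -0.8, -1.2]
gripper_width: 0.0217
gripper_force: 25.0
```

Call:
jog_arm(deltas=[[[-1,0.01,-0.5,0.04,0],[-1,0.01,-0.6,0.05,0],[-1,0.01,-0.7,0.05,0],[-1,0.02,-0.8,0.06,0],[-1,0.02,-0.8,0.06,0],[-1,0.02,-0.8,0.06,0],[-1,0.02,-0.8,0.06,0],[-1,0.02,-0.8,0.06,0]]])

```text
time_s: 11.38
tcp_pos: [0.5337, 0.331, 0.0701]
eef_rot: [-180.0, 0.0, -89.0]
contact_force: [-0.1, -0.8, -0.8]
gripper_width: 0.0219
gripper_force: 25.0
```

Call:
jog_arm(deltas=[[[-1,0.02,-0.8,0.06,0],[-1,0.02,-0.8,0.06,0],[-1,0.02,-0.8,0.06,0],[-1,0.02,-0.8,0.06,0],[-1,0.02,-0.8,0.06,0],[-1,0.02,-0.8,0.06,0],[-1,0.02,-0.8,0.06,0],[-1,0.02,-0.8,0.06,0]]])

```text
time_s: 12.38
tcp_pos: [0.5352, 0.267, 0.0748]
eef_rot: [-180.0, -0.0, -89.0]
contact_force: [1.3, 0.8, -1.5]
gripper_width: 0.0217
gripper_force: 25.0
```

```bash
python3 crop.py scene 160 140 310 250 s4.png;python3 -c "
from plant import r
s=r.get_state();print(s['time_s'],s['tcp_pos'],s['eef_rot'],s['gripper_width'])"
```

```text
12.425 [0.53491644 0.26598534 0.07472588] [ 1.79959635e+02 -3.49641612e-02 -8.89967549e+01] 0.02217930890074893
```

View pics/s4.png

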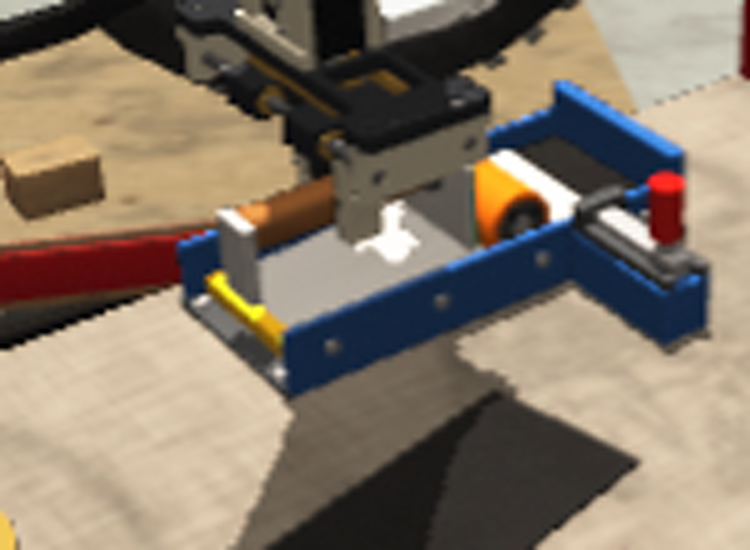

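The roller is at crop (510,200), against the blade and rolling up; the bolt bar is clear. I continue to the crest more slowly.

Call:
jog_arm(deltas=[[[-1,0.01,-0.6,0.05,0],[-1,0.01,-0.6,0.05,0],[-1,0.01,-0.6,0.05,0],[-1,0.01,-0.6,0.05,0],[-1,0.01,-0.6,0.05,0],[-1,0.01,-0.6,0.05,0],[-1,0.01,-0.6,0.05,0],[-1,0.01,-0.5,0.04,0]]])

```text
time_s: 13.42
tcp_pos: [0.536, 0.2201, 0.0787]
eef_rot: [180.0, -0.0, -89.0]
contact_force: [-0.4, 0.8, -1.2]
gripper_width: 0.0219
gripper_force: 25.0
```

Call:
jog_arm(deltas=[[[-1,0.01,-0.4,0.03,0],[-1,0.01,-0.4,0.02,0],[-1,0.01,-0.4,0,0],[-1,0.01,-0.4,0,0],[-1,0,-0.3,0,0],[-1,0,-0.2,0,0],[-1,0,0,0,0],[-1,0,0,0,0]]])

```text
time_s: 14.42
tcp_pos: [0.5364, 0.1995, 0.0791]
eef_rot: [180.0, -0.0, -89.0]
contact_force: [-0.3, -0.1, -1.4]
gripper_width: 0.0218
gripper_force: 25.0
```

```bash
python3 crop.py scene 190 140 310 250 s5.png;python3 -c "
from plant import r
s=r.get_state();print(s['time_s'],s['tcp_pos'],s['eef_rot'],s['contact_force'])"
```

```text
14.475 [0.53645388 0.19958008 0.07912861] [ 1.79998986e+02 -2.57779608e-03 -8.89655923e+01] [ 0.04130376  0.38613027 -1.2401332 ]
```

View pics/s5.png

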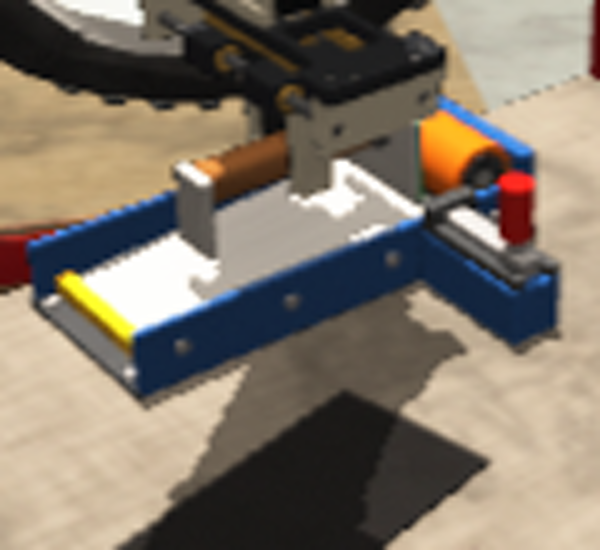

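```bash
python3 - <<'E'
from h import *
def end(f,cu,cv,x0,y0):
    o,w=ray("scene",(cu+.5)/5-.5+x0,(cv+.5)/5-.5+y0); print(f,o+w*(.4875-o[0])/w[0])
end("now",487,170,190,140)
end("s4",524,217,160,140)   # roller was ~ track x 24
end("start, s1",188,249,190,150) # dark end centre approx, track x -102
im=cv2.imread("pics/raw_s5.png")
m=mask(im,(5,150,90),(18,255,255),(270,155,300,185));print(cv2.boundingRect(m))
E
```

```text
now [0.4875     0.09699965 0.05297339]
s4 [0.4875     0.17811065 0.05077393]
start, s1 [0.4875     0.30047406 0.04453666]
(274, 162, 18, 17)
```

The roller (dark end at crop (487,170)) lies against the end wall at about track x 103 mm, z 47 mm, i.e. seated. I return the paddle.

Call:
jog_arm(deltas=[[[-1,0,1,0,0],[-1,0,2,1,0],[-1,0,2,3,0],[-1,0,1,3.5,0],[-1,-2,1,0,0.04],[-1,-4,1,0,0.06],[-1,-4,1.5,0,0.06],[-1,-4,1.5,0,0.06]]])

```text
time_s: 15.48
tcp_pos: [0.3952, 0.3113, 0.1551]
eef_rot: [-179.9, 0.1, -76.2]
contact_force: [0.2, 0.7, -1.1]
gripper_width: 0.0218
gripper_force: 25.0
```

Call:
jog_arm(deltas=[[[-1,-3,1,0,0.02],[-1,-1.7,0,-1,0],[-1,0,0,-3,0],[-1,0,0,-2,0],[-1,0,0,0,0]]])

```text
time_s: 16.1
tcp_pos: [0.3488, 0.32, 0.0937]
eef_rot: [179.9, -0.1, -75.2]
contact_force: [0.2, 0.4, -1.4]
gripper_width: 0.022
gripper_force: 25.0
```

Call:
jog_arm(deltas=[[[-1,0,0,-2,0],[-1,0,0,-1.5,0],[-1,0,0,-0.8,0],[-1,0,0,-0.4,0],[-1,0,0,-0.2,0],[-1,0,0,-0.1,0],[-1,0,0,0,0],[-1,0,0,0,0]]])

```text
time_s: 17.1
tcp_pos: [0.3495, 0.3196, 0.0444]
eef_rot: [-180.0, 0.0, -75.2]
contact_force: [-0.0, 0.7, -1.4]
gripper_width: 0.0217
gripper_force: 25.0
```

Call:
jog_arm(deltas=[[[-1,0,0,-0.1,0],[-1,0,0,0,0],[0.4,0,0,0,0],[0.4,0,0,0,0],[0.4,0,0,0,0],[0.4,0,0,0,0],[0.4,0,0,0,0],[0.4,0,0,1,0]]])

```text
time_s: 18.1
tcp_pos: [0.3492, 0.319, 0.0529]
eef_rot: [179.9, -0.1, -75.2]
contact_force: [0.7, 0.4, 0.5]
gripper_width: 0.061
gripper_force: 0.0
```

Call:
jog_arm(deltas=[[[0.4,0,0,3,0],[0.4,0,0,5,0],[0.4,0,0,5,0],[0.2,2,-4,1,0.18],[0.2,1,-4,0,0.18],[0.2,1,-4,0,0.18],[0.2,1,-4,0,0.18],[0.2,0.8,-2.5,0,0.18]]])

```text
time_s: 19.1
tcp_pos: [0.4074, 0.1329, 0.194]
eef_rot: [-179.9, -0.0, -23.3]
contact_force: [-0.4, 0.3, 0.2]
gripper_width: 0.0526
gripper_force: 0.0
```

```bash
python3 - <<'E'
from h import *
s=r.get_state();print(s['time_s'],s['tcp_pos'],s['eef_rot'])
a=r.capture("scene");b=r.capture("top");cv2.imwrite("pics/raw6.png",a)
x=cv2.resize(a[150:270,190:310],(600,600),interpolation=cv2.INTER_CUBIC)
cv2.imwrite("pics/s6.png",x);cv2.imwrite("pics/t6.png",b)
m=mask(a,(5,90,60),(18,255,255),(225,205,275,250));print(cv2.minAreaRect(cv2.findNonZero(m)))
E
```

```text
19.1 [0.40741178 0.13286458 0.19400888] [-1.79949199e+02 -2.30139541e-02 -2.33487390e+01]
((249.30764770507812, 226.96151733398438), (10.261954307556152, 41.047813415527344), 56.3099365234375)
```

View pics/s6.png

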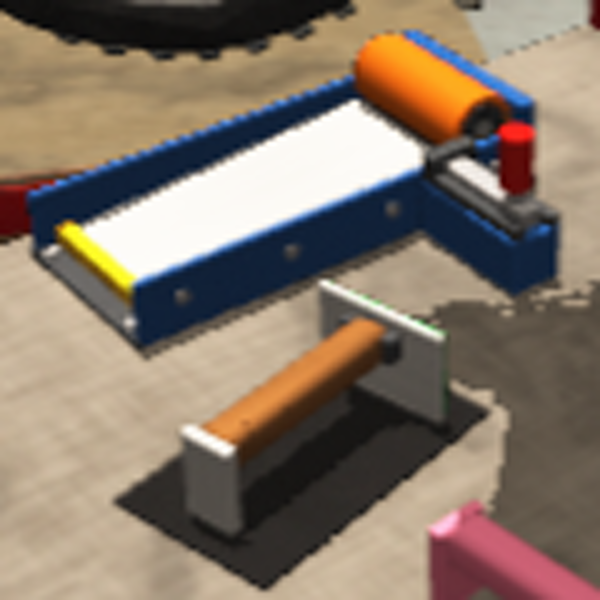

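Picture: the paddle stands on its mat (handle (295,385)), the roller is in the nest (430,88), and the knob is still at the open position (517,155). Now I shut the bolt.

Call:
jog_arm(deltas=[[[0.2,0.2,0.2,0,0.17],[0.2,0,0,0,0.17],[0.2,0,0,-1,0.086],[0.2,0,0,-3,0],[0.2,0,0,-4,0],[0.2,0,0,-2.4,0],[0.2,0,0,-1,0],[0.2,0,0,0,0]]])

```text
time_s: 20.2
tcp_pos: [0.4094, 0.1368, 0.0793]
eef_rot: [180.0, 0.0, 0.7]
contact_force: [-0.8, -0.6, -0.2]
gripper_width: 0.0529
gripper_force: 0.0
```

Call:
jog_arm(deltas=[[[-1,0,0,0,0],[-1,0,0,0,0],[-1,0,0,0,0],[-1,1,0,0,0],[-1,1.2,0,0,0],[-1,1.2,0,0,0],[-1,1,0,0,0],[-1,0.3,0,0,0]]], force=15)

```text
time_s: 21.2
tcp_pos: [0.4538, 0.1336, 0.079]
eef_rot: [179.7, 0.4, 0.6]
contact_force: [-16.5, -3.0, 19.1]
gripper_width: 0.0193
gripper_force: 15.0
```

Call:
jog_arm(deltas=[[[-1,0.1,0,0,0],[-1,0,0,0,0],[-1,0,0,0,0]]])

```text
time_s: 21.58
tcp_pos: [0.4539, 0.1336, 0.0789]
eef_rot: [179.7, 0.4, 0.7]
contact_force: [-14.3, -5.8, 16.5]
gripper_width: 0.0198
gripper_force: 15.0
```

The stop is reached (about 15 N in x). I release, retreat and check.

Call:
jog_arm(deltas=[[[0.2,0,0,0,0],[0.2,0,0,0,0],[0.2,0,0,0,0],[0.2,0,0,2,0],[0.2,0,0,4,0],[0.2,0,0,5,0],[0.2,-1,-4,3,0],[0.2,0,0,0,0]]])

```text
time_s: 22.58
tcp_pos: [0.4481, 0.0959, 0.2218]
eef_rot: [-179.8, -0.2, 0.7]
contact_force: [-1.2, 0.5, -0.9]
gripper_width: 0.0525
gripper_force: 0.0
```

```bash
python3 - <<'E'
from h import *
a=r.capture("scene");cv2.imwrite("pics/raw7.png",a)
cv2.imwrite("pics/s7.png",cv2.resize(a[150:270,190:310],(600,600),interpolation=cv2.INTER_CUBIC))
m=mask(a,(0,150,90),(4,255,255),(265,160,310,205))|mask(a,(175,150,90),(179,255,255),(265,160,310,205))
M=cv2.moments(m,True);print(cv2.boundingRect(m),onz("scene",(M['m10']/M['m00'],M['m01']/M['m00']),.075))
E
```

```text
(280, 169, 7, 13) [0.46020101 0.13292398 0.075     ]
```

View pics/s7.png

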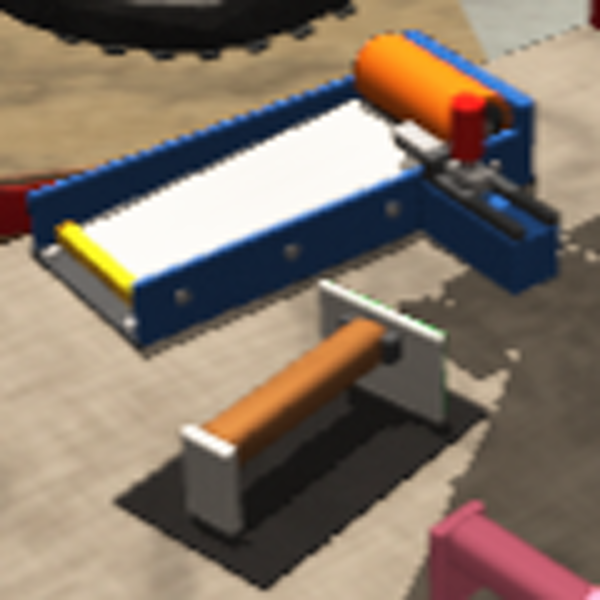

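The knob is back at its initial pixel (crop (468,101), columns 280–286 as at the start), the bar lies behind the roller, and the paddle is on its mat. I hand the job in.

```bash
python3 -c "
from plant import r
print(r.close_job())"
```

```text
the job is handed in; nothing more can be done
None
```

The job is handed in, though no verdict came back: in the last camera picture the roller is in the nest, the paddle is back on its mat and released, and the bolt is shut behind the roller.

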